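Reject a cap and close the keeper bar

ROBOT

A 7-joint arm with a two-finger parallel gripper is mounted at the origin on the work surface. World frame = base frame: x ahead of the robot, y to its left, z up, the work surface at z = 0. Lengths are in m, angles in rad, forces in N, time in s.
With the tool pointing down it reaches from about 0.425 to 1.025 m from the base axis. Payload 3.6 kg.
Tool frame: the origin (TCP) lies at the very end of the fingers, on their centre line; the grasp point (between the pads) lies manip.hold_point_z behind it (manip.hold_point_z is the distance from the TCP to the grasp point, in m); z points along the fingers, y is the line along which they close (so a half turn about z gives the same grasp; the last joint's range is limited). The gripper opens to 85 mm and grips with 20 to 120 N. Pads are 22 mm wide; open, the fingers measure 114 mm over their backs; the gripper's body (76 mm by 85 mm) begins 54 mm behind the grasp point. The pads swing forward as they close: fully open they stand 13 mm farther back than shut.
Start: joints at [1.097, 0.591, 0.048, 1.609, -0.033, 0.943, -0.034], TCP at [0.269, -0.673, 0.208] pointing down, gripper open.
Joint ranges: [-2.69, 2.69], [-0.47, 2.24], [-1.27, 1.36], [0.19, 2.51], [-1.53, 4.68], [0.08, 2.07], [-3.09, 3.09]. Speed limits (rad/s): [2.57, 2.57, 3.14, 3.14, 3.14, 3.14, 3.14].

INTERFACE

Orientations are given as [roll, pitch, yaw] about the fixed x, y, z axes, in that order (R = Rz(yaw) Ry(pitch) Rx(roll)).
In Python, from plant import manip gives the robot as it stands. The module is installed in compiled form; this text tells all that it offers.
- The arm moves only by the tool send_rows, never from a script. Its argument "series" is one flat list of numbers, 7 for each row, row after row: the shift along the tool's x, y, z in units of 30 cm (1.0 is 30 cm), then the turn, a rotation vector about the tool's x, y, z in units of 120 degrees (1.0 is 120 degrees), then the finger opening in mm, from 0 to 85.4. In form: [tx, ty, tz, wx, wy, wz, gripper, tx, ty, tz, wx, wy, wz, gripper, ...]. A call has 1 to 12 rows; each row is the pose to reach, as a shift and turn from the pose commanded when the call began, along the tool's axes at that moment; what a row does not reach only later rows make up. A row lasts 1/12 s, in which the tool goes at most 41.7 mm and 7.16 degrees, less where a joint would pass 70% of its speed; a pose out of reach is approached as far as the arm can. A call with a number of a shift or a turn outside -1 to 1 is refused whole. A call with a gripper value outside its range is refused whole. The fingers move at their own pace and stop on an object; the grip force is fixed at half the most. Time passes only in rows, so rows that repeat a pose let the fingers close. It gives the time, the measured TCP pose, the force, the opening and the grip force at its end, in the units of the state.
- manip.read_state(): the state, without advancing time (a new reading comes with each control period).
- manip.read_camera(name): name is "scene" or "top"; returns the picture (384x512x3 uint8, red, green, blue); there is no depth.
- manip.camera_model(name): a dict with "vertical_fov" (degrees; the focal length in pixels is half the picture's height over the tangent of half this angle, whatever the lens; pixels are square), "cx", "cy" (the principal point, pixels), "R" (3x3) and "t" (3): a world point X has camera coordinates R X + t. Camera axes: x right, y down, z forward; pixel columns grow to the right and rows downward; lengths in m; the calibration is good to about 2 mm. A picture is of the moment at which its call begins. camera_model takes no time and is no camera call.
- manip.hand_in(): hands the job in; it is judged then, once.
Trained networks look in the newest picture that a camera, given by its name, has taken for a name from the list of things; names that differ only in an ending like _2 or _b are one class to them, and where a whole thing is asked for, a point or a joint stands for the part that bears it (a point fixed in the world has none). Each returns a list of dicts, best first, with "confidence" (0 to 1); they miss things now and then, are a little off and sometimes report something else, mostly with a low value. They report only what shows in the picture. A call takes as long as a camera call.
- manip.masks_of(query, camera): "mask" (384x512 bool, what is visible of it) and "box" ([centre column, centre row, width, height] in pixels, round what is visible of it).
The state is a dict: "clock": time; "qpos": joint angles; "dq": joint speeds; "tau": joint torques, N m; "eef_pos": TCP position; "eef_rot": TCP orientation; "contact_force": force on the tool from outside, world axes, zero at the start; "wrist_torque": the same for the moment, N m; "width": finger opening in m; "grip_force": force on a finger pad.
Only numpy, scipy, OpenCV 4.12 (cv2) and the standard library are available. Lean on these libraries where they do the work, as an engineer would, in place of code of your own. Each camera call takes 0.05 s, during which the arm holds its last target. There are 200 camera calls.

TASK

One of the three red caps standing in the lanes of the inspection stand is faulty: it has no black sealing disc on top. Without picking it up, push it along its lane and off the open edge so that it drops into the grey reject bin, then swing the yellow keeper bar shut across the lane ends until it snaps fully home in its catch. Leave the two good caps standing where they are, and do not disturb the dish or the screwdriver.

Things in the scene. Friction and masses are not known exactly. Their poses are not given: they have to be found in the camera images.
- stand: Fixed stand; aluminium deck 170 (x) x 190 (y) mm, its top 85 mm above the table. Origin at table level under the deck's centre. Three lanes along x, centred at y = -46, 0, 46 mm, between strips 4 mm thick, 12 mm high (x -85 to 55 mm). Lane ends are open; exit edge at x = 85 mm, over the bin. Keeper's catch: sprung steel ball, 16 mm, top 11 mm above the deck, at x = 75, y = 85 mm.
- reject_bin: Fixed open grey bin with a small red plate on its far side, 150 (x) x 200 (y) x 70 mm high outside, walls and floor 4 mm, standing on the table; origin under its centre, axes parallel to those of the stand. Its near wall lies under the overhanging exit edge of the stand, so that a cap pushed off any lane drops in.
- faulty_cap: The faulty cap: a hollow, open-topped red plastic cap, 34 mm diameter, 40 mm high, about 35 g, with NO black disc. It stands upright, open end up, in one of the three lanes. Origin at the centre of its underside, z up along its axis.
- faulty_cap_mid (a point): Middle of the faulty cap, on its axis, 20 mm above its underside.
- good_cap_a: A good cap: red, 34 mm diameter, with a black sealing disc (39 mm diameter, 4 mm thick, with a small red button) on top, 41 mm high in all. Stands in one of the other lanes. Origin at the centre of its underside, z along its axis.
- good_cap_b: The other good cap, identical to good_cap_a, in the remaining lane.
- keeper (a joint): Angle of the yellow keeper bar, rad. 0 = shut, along the stand's +y across the lane ends; grows as it opens towards the stand's +x (at 1.57 it points along +x over the bin); stop at 2.0. Bar 180 mm long, 6 thick, 12 high, underside 16 mm above the deck. Stays where left; the last 0.09 rad needs a few N at the knob to ride over the sprung ball, which then holds it shut.
- keeper_hinge (a point): On the upright hinge axis of the keeper bar, at mid height of the bar (22 mm above the deck, at x = 68, y = -86 mm of the stand).
- keeper_knob (a point): Middle of the upright red knob near the bar's free end, 152 mm from the hinge axis, 54 mm above the deck. Knob 16 mm diameter, 28 mm high (40 to 68 mm above the deck), on a thin 8 mm stem that rises from the bar.
- seal_dish: White dish of black seals, 90 mm diameter, 25 mm high, loose on the table. Origin at the centre of its underside. Leave alone.
- screwdriver: Screwdriver lying loose on the table. Leave alone.

How it is judged:
By the outcome, as a careful person would: the job done as asked, in the order asked, and still so for the second after the job is handed in, with the robot touching nothing.
It also fails if it takes over 51 s, if anything falls off the work surface, if the arm or the gripper's body presses on something with over 40 N, if the wrist force passes 120 N, or if a joint passes its speed limit or range.

## Working session

There is one attempt and no reset: what is moved stays moved. The work goes in short steps, Python scripts to look and compute and a tool call to move; the robot and the scene stay as the last step left them, time stands still between calls to the robot, and variables do not carry over. Pictures are saved under pics/ and viewed, at most 10 in all, crops included, and the job is handed in when it is done.

Besides the shell and the picture viewer there is one more tool, called by a JSON object that holds its "method" and its "body", one argument or row to a line. send_rows: Moves the arm, as the interface text tells. Shifts and turns lie within -1 to 1; 1 stands for 30 cm of shift or 120 degrees of turn. Its arguments: {"type":"object","properties":{"series":{"type":"array"}},"required":["series"]}

```bash
mkdir -p pics
cat > h.py <<'E'
import numpy as np, cv2
from plant import manip
def cam(n):
    c=manip.camera_model(n); f=192/np.tan(np.radians(c["vertical_fov"])/2)
    return f,c["cx"],c["cy"],np.array(c["R"]),np.array(c["t"])
def proj(n,X):
    f,cx,cy,R,t=cam(n); p=np.atleast_2d(X)@R.T+t
    return np.c_[cx+f*p[:,0]/p[:,2],cy+f*p[:,1]/p[:,2]]
def back(n,u,v,z):
    f,cx,cy,R,t=cam(n); d=R.T@np.array([(u-cx)/f,(v-cy)/f,1]); o=-R.T@t
    return o+d*(z-o[2])/d[2]
E
python3 - <<'E'
from h import *
for n in("scene","top"):
    im=manip.read_camera(n); cv2.imwrite(f"pics/{n}0.png",cv2.resize(im[:,:,::-1],(800,600)))
    print({k:v for k,v in manip.camera_model(n).items()})
    for q in("stand","faulty_cap","good_cap_a","reject_bin","keeper","keeper_knob"):
        for d in manip.masks_of(q,n)[:3]: print(n,q,round(d["confidence"],2),np.round(d["box"],1))
s=manip.read_state();print(s, manip.hold_point_z)
E
```

```text
{'vertical_fov': 54.020876519311415, 'cx': 252.10767374798976, 'cy': 188.18840161034362, 'R': array([[ 0.01011846,  0.99993801,  0.00464697],
       [ 0.57848205, -0.00206298, -0.8156925 ],
       [-0.81563235,  0.01094174, -0.57846706]]), 't': array([-0.11044206, -0.21890011,  1.29660401])}
scene stand 0.74 [257.2 202.5 124.  147.8]
scene stand 0.42 [250.8 151.4  50.1  49.5]
scene faulty_cap 0.87 [239.  215.2  17.8  25.9]
scene good_cap_a 0.87 [252.4 200.4  19.1  21.1]
scene good_cap_a 0.62 [279.9 199.4  17.9  25.2]
scene reject_bin 0.93 [215.3 200.4  78.6  87.9]
scene keeper 0.92 [251.8 156.6  47.7  46.7]
scene keeper_knob 0.71 [253.6 155.6  48.2  51. ]
{'vertical_fov': 42.96191965389749, 'cx': 250.35969216986445, 'cy': 187.14231938042832, 'R': array([[ 0.01766674, -0.99954114, -0.02460463],
       [-0.98323095, -0.01290063, -0.18190786],
       [ 0.18150697,  0.02740576, -0.9830077 ]]), 't': array([0.11738899, 0.60047475, 1.05265815])}
top stand 0.84 [258.7 228.  108.6 165.6]
top faulty_cap 0.48 [273.6 177.9  13.9  18.3]
top good_cap_a 0.68 [260.6 196.4  14.3  21.1]
top reject_bin 0.82 [296.6 256.3  90.9  86.4]
top keeper 0.58 [262.3 273.6  57.6  74.3]
top keeper_knob 0.74 [261.1 272.9  52.3  73.5]
{'clock': 0.7, 'qpos': array([ 1.09747889,  0.59112859,  0.04840969,  1.60849156, -0.03332619,
        0.94270059, -0.03368954]), 'dq': array([-0.0007329 , -0.00146443, -0.00108595, -0.00139803,  0.00039899,
       -0.00065988,  0.00118174]), 'tau': array([-9.30029564e-04, -5.48464930e+01,  1.54511690e+00, -1.98489332e+01,
        9.24937951e-03,  1.77145532e-03, -3.24342132e-06]), 'eef_pos': array([ 0.2688037 , -0.67334258,  0.20765742]), 'eef_rot': array([3.14151409e+00, 3.11039557e-06, 3.79837714e-01]), 'contact_force': array([ 0.09630517,  0.01434895, -0.00708578]), 'wrist_torque': array([ 0.01867601, -0.05622074, -0.01894157]), 'grip_force': 0.0, 'width': 0.0854709880851267} 0.0187
```

View pics/top0.png

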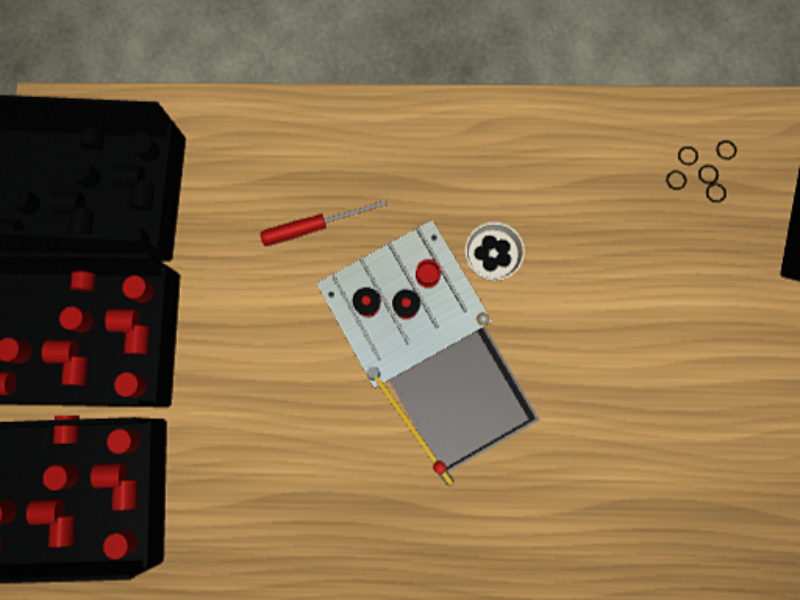

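View pics/scene0.png

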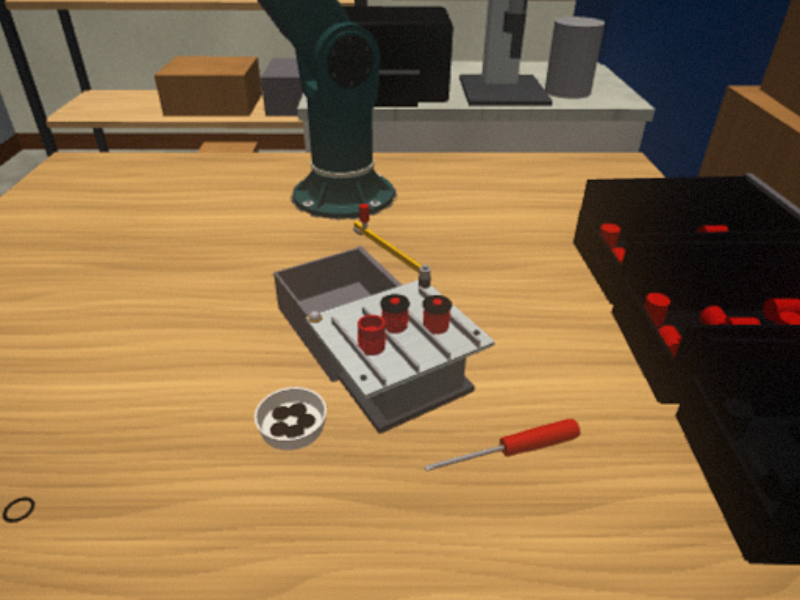

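The top picture shows the faulty cap (plain red, no disc) at (428,273), in the lane nearest the dish. The good caps are at (366,300) and (406,303), the hinge at (374,373), the knob at (440,468) and the ball at (484,319). The scene picture agrees: faulty cap at (371,335), dish at (291,418). Next I'll fit the stand pose and check it with an overlay.

```bash
python3 - <<'E'
from h import *
from scipy.optimize import least_squares
k=1/1.5625
# stand pts (local) and top pixel
L=np.array([[-85,95,85],[-85,-95,85],[85,95,85],[85,-95,85],[75,85,94]])/1e3
P=np.array([[433,222],[318,285],[490,322],[375,386],[484,318]])*k
S=np.array([[492,343],[381,383]])*k; LS=np.array([[-85,-95,85],[-85,95,85]])/1e3
def w(p,L):
    c,s=np.cos(p[2]),np.sin(p[2]); return np.c_[p[0]+c*L[:,0]-s*L[:,1],p[1]+s*L[:,0]+c*L[:,1],L[:,2]]
f=lambda p:np.r_[(proj("top",w(p,L))-P).ravel(),(proj("scene",w(p,LS))-S).ravel()]
r=least_squares(f,[.6,0,-2.6],loss="soft_l1");p=r.x;print(p,np.round(f(p),1))
np.save("p.npy",p)
def loc(X):
    c,s=np.cos(p[2]),np.sin(p[2]);d=X[:2]-p[:2];return np.round(1e3*np.array([c*d[0]+s*d[1],-s*d[0]+c*d[1]]),1)
# caps: top discs
print("faulty",loc(back("top",428*k,273*k,.123)),"good",loc(back("top",366*k,301*k,.126)),loc(back("top",406*k,303*k,.126)))
kb=back("top",440*k,467*k,.153);print("knob",kb,loc(kb)); kl=loc(kb)-[68,-86]; print(np.hypot(*kl),np.arctan2(kl[0],kl[1]))
e=[];
for y in(-69,-23,23,69):e+=[[-85,y,97],[55,y,97]]
e+=[[68,-86,107],[75,85,96],*L[:4]*1e3]
for n,(x0,y0,W,H) in dict(top=(190,130,170,190),scene=(165,120,160,165)).items():
    im=manip.read_camera(n)[:,:,::-1];z=3
    I=cv2.resize(im[y0:y0+H,x0:x0+W],None,fx=z,fy=z,interpolation=2).copy()
    for q in proj(n,w(p,np.array(e)/1e3)):cv2.circle(I,tuple(int(round(v)) for v in ((q[0]-x0+.5)*z,(q[1]-y0+.5)*z)),2,(0,255,0),-1)
    cv2.imwrite(f"pics/{n}1.png",I)
E
python3 -c "
import cv2,numpy as np
a=cv2.imread('pics/top1.png')[:495];b=cv2.imread('pics/scene1.png')
I=np.hstack([a,b]);I=cv2.resize(I,None,fx=.8,fy=.8);cv2.imwrite('pics/both.png',I)"
```

```text
[ 0.57807094  0.10730022 -2.61133734] [ -0.4  -1.   -0.9  -0.3   1.9   0.1  -0.2   2.1  -0.2   0.4   1.   -1.4
 -11.    7.7]
faulty [-14.6  46.3] good [-22.  -46.7] [ 7.3 -0.8]
knob [0.35606689 0.05792952 0.153     ] [216.5 -69.7]
149.39190071754226 1.4614696784608483
```

View pics/both.png

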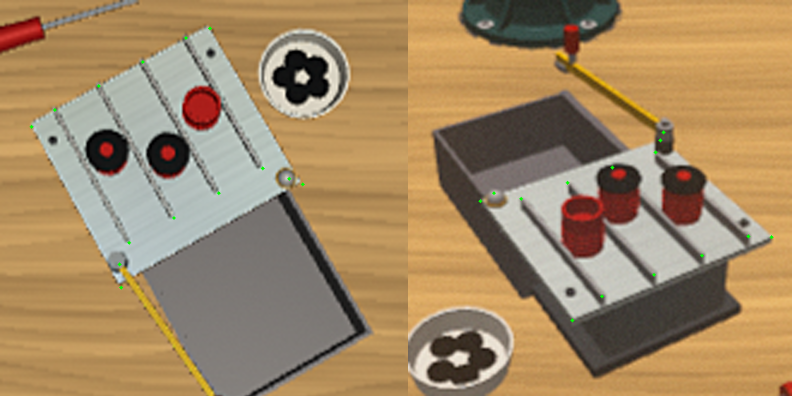

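The overlay fits: the green points sit on the deck corners, strip ends, hinge and ball in both views. The one large residual was a corner I had read wrong in the scene picture. The caps come out on their lane centres within 1 mm, and the keeper is open at about 1.46 rad. I'll move behind the faulty cap with the gripper closed and the tool aligned to the lanes.

{"method": "send_rows", "body": {
  "series": [0.97, -0.87, 0, 0, 0, -0.072, 0, 0.97, -0.87, 0, 0, 0, -0.072, 0, 0.97, -0.87, 0, 0, 0, -0.072, 0, 0.97, -0.87, 0, 0, 0, -0.072, 0, 0.97, -0.87, 0, 0, 0, -0.072, 0, 0.97, -0.87, 0, 0, 0, -0.072, 0, 0.97, -0.87, 0, 0, 0, -0.072, 0, 0.97, -0.87, 0, 0, 0, -0.072, 0, 0.97, -0.87, 0, 0, 0, -0.072, 0, 0.97, -0.87, 0, 0, 0, -0.072, 0, 0.97, -0.87, 0, 0, 0, -0.072, 0, 0.97, -0.87, 0, 0, 0, -0.072, 0]
}}

```text
clock: 1.8
eef_pos: [0.443, -0.3222, 0.2079]
eef_rot: [3.141, -0.0, 0.534]
contact_force: [0.9, -1.7, -0.3]
width: 0.0002
grip_force: 0.0
```

```bash
cat > g.py <<'E'
from h import *
from scipy.spatial.transform import Rotation as Ro
import sys
# usage: g.py lx ly z (stand-local mm) -> row numbers
p=np.load("p.npy");s=manip.read_state();c,sn=np.cos(p[2]),np.sin(p[2])
R=Ro.from_euler("xyz",s["eef_rot"]).as_matrix()
d=s["eef_pos"][:2]-p[:2]
print("clock",s["clock"],"pos",s["eef_pos"].round(4),"rot",s["eef_rot"].round(4),"local",np.round(1e3*np.r_[c*d[0]+sn*d[1],-sn*d[0]+c*d[1]],1),"F",s["contact_force"].round(1),s["width"])
for a in sys.argv[1:]:
    x,y,z=[float(v)/1e3 for v in a.split(",")]
    T=np.array([p[0]+c*x-sn*y,p[1]+sn*x+c*y,z]);print(a,T.round(3),(R.T@(T-s["eef_pos"])/.3).round(3))
E
python3 g.py -60,46,200 -60,46,101
```

```text
clock 1.8 pos [ 0.443  -0.3222  0.2079] rot [ 3.141e+00 -2.000e-04  5.337e-01] local [333.7 302.2] F [ 0.9 -1.7 -0.3] 0.0001910344656630522
-60,46,200 [0.653 0.098 0.2  ] [ 1.315 -0.849  0.026]
-60,46,101 [0.653 0.098 0.101] [ 1.315 -0.85   0.356]
```

{"method": "send_rows", "body": {
  "series": [0.95, -0.85, 0, 0, 0, 0, 0, 0.95, -0.85, 0, 0, 0, 0, 0, 0.95, -0.85, 0, 0, 0, 0, 0, 0.95, -0.85, 0, 0, 0, 0, 0, 0.95, -0.85, 0, 0, 0, 0, 0, 0.95, -0.85, 0, 0, 0, 0, 0, 0.95, -0.85, 0, 0, 0, 0, 0, 0.95, -0.85, 0, 0, 0, 0, 0, 0.95, -0.85, 0, 0, 0, 0, 0, 0.95, -0.85, 0, 0, 0, 0, 0, 0.95, -0.85, 0, 0, 0, 0, 0, 0.95, -0.85, 0, 0, 0, 0, 0]
}}

```text
clock: 2.8
eef_pos: [0.5592, 0.0388, 0.2074]
eef_rot: [3.14, 0.001, 0.529]
contact_force: [0.1, -0.1, 0.4]
width: -0.0
grip_force: 0.0
```

```bash
python3 g.py -62,46,205 -62,46,101
```

```text
clock 2.8 pos [0.5592 0.0388 0.2074] rot [3.1405e+00 1.3000e-03 5.2860e-01] local [51.  49.5] F [ 0.1 -0.1  0.4] -7.629612814597144e-06
-62,46,205 [0.655 0.099 0.205] [ 0.377 -0.012  0.007]
-62,46,101 [0.655 0.099 0.101] [ 0.377 -0.013  0.354]
```

{"method": "send_rows", "body": {
  "series": [0.377, -0.012, 0, 0, 0, 0, 0, 0.377, -0.012, 0, 0, 0, 0, 0, 0.377, -0.012, 0, 0, 0, 0, 0, 0.377, -0.012, 0, 0, 0, 0, 0, 0.377, -0.012, 0.1, 0, 0, 0, 0, 0.377, -0.012, 0.2, 0, 0, 0, 0, 0.377, -0.012, 0.27, 0, 0, 0, 0, 0.377, -0.012, 0.32, 0, 0, 0, 0, 0.377, -0.012, 0.354, 0, 0, 0, 0, 0.377, -0.012, 0.354, 0, 0, 0, 0, 0.377, -0.012, 0.354, 0, 0, 0, 0, 0.377, -0.012, 0.354, 0, 0, 0, 0]
}}

```text
clock: 3.8
eef_pos: [0.6557, 0.1002, 0.1026]
eef_rot: [3.14, -0.002, 0.529]
contact_force: [-0.3, -0.0, 0.5]
width: -0.0001
grip_force: 0.0
```

```bash
python3 g.py -62,46,101 25,46,101 82,46,101
python3 - <<'E'
from h import *
I=[]
for n,(x0,y0,W,H) in dict(top=(190,130,160,180),scene=(165,120,160,180)).items():
    im=manip.read_camera(n)[:,:,::-1];I.append(cv2.resize(im[y0:y0+H,x0:x0+W],None,fx=2.5,fy=2.5))
cv2.imwrite("pics/b2.png",np.hstack(I))
E
```

```text
clock 3.8 pos [0.6557 0.1002 0.1026] rot [ 3.1404e+00 -1.5000e-03  5.2890e-01] local [-63.4  45.4] F [-0.3 -0.   0.5] -9.267125787885286e-05
-62,46,101 [0.655 0.099 0.101] [-0.005  0.002  0.005]
25,46,101 [0.58  0.055 0.101] [-0.295  0.002  0.005]
82,46,101 [0.531 0.026 0.101] [-0.485  0.003  0.005]
```

View pics/b2.png

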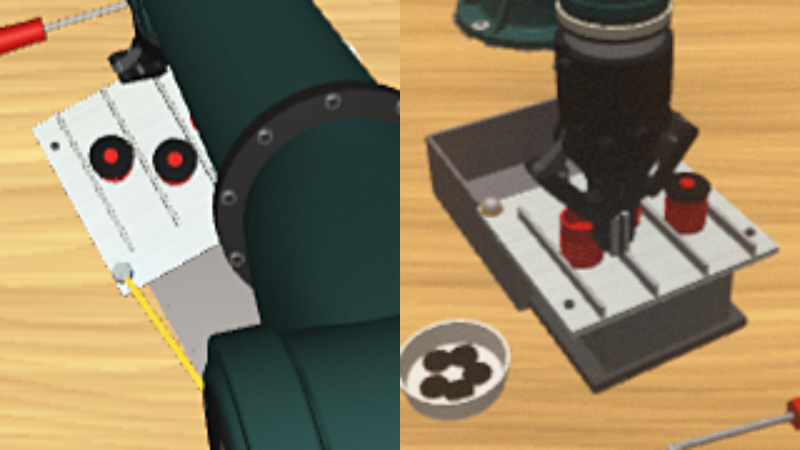

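Run:
```python
from h import *
s=manip.read_state();e=s["eef_pos"]
for X in(e,e+[0,0,.03]):q=proj("scene",X)[0];print(q,(q-[165,120])*2.5+[400,0])
p=np.load("p.npy");c,sn=np.cos(p[2]),np.sin(p[2])
for l in((-63,46),(-15,46),(-63,23),(-32,46)):
    x,y=np.array(l)/1e3
    for z in(.085,.1,.125):
        q=proj("scene",[p[0]+c*x-sn*y,p[1]+sn*x+c*y,z])[0];print(l,z,((q-[165,120])*2.5+[400,0]).round())
```

```text
[250.92767259 229.08208945] [614.81918147 272.70522362]
[250.97437119 216.6791151 ] [614.93592797 241.69778774]
(-63, 46) 0.085 [613. 290.]
(-63, 46) 0.1 [613. 275.]
(-63, 46) 0.125 [613. 250.]
(-15, 46) 0.085 [582. 255.]
(-15, 46) 0.1 [581. 240.]
(-15, 46) 0.125 [581. 215.]
(-63, 23) 0.085 [638. 280.]
(-63, 23) 0.1 [639. 265.]
(-63, 23) 0.125 [639. 240.]
(-32, 46) 0.085 [592. 267.]
(-32, 46) 0.1 [592. 252.]
(-32, 46) 0.125 [592. 227.]
```

Run:
```python
from h import *
im=manip.read_camera("scene")[:,:,::-1]
I=cv2.resize(im[180:260,210:290],None,fx=7,fy=7,interpolation=2)
q=(proj("scene",manip.read_state()["eef_pos"])[0]+.5-[210,180])*7;cv2.circle(I,tuple(int(v) for v in q),3,(0,255,0),-1)
cv2.imwrite("pics/z3.png",I)
```

```text
(no output)
```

View pics/z3.png

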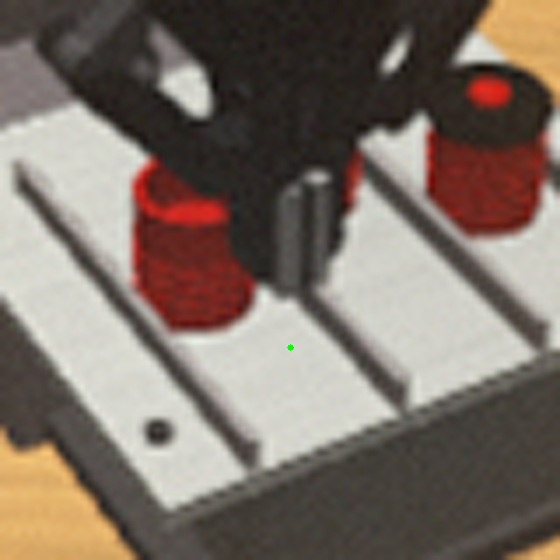

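The picture shows the shut finger tip at (290,295). The reported TCP projects to (290,347), about 18 mm lower, so the pads seem to end higher than the TCP. I'll go down slowly while watching the force, then look again.

{"method": "send_rows", "body": {
  "series": [0, 0.002, 0.01, 0, 0, 0, 0, 0, 0.002, 0.02, 0, 0, 0, 0, 0, 0.002, 0.03, 0, 0, 0, 0, 0, 0.002, 0.036, 0, 0, 0, 0, 0, 0.002, 0.036, 0, 0, 0, 0, 0, 0.002, 0.036, 0, 0, 0, 0]
}}

```text
clock: 4.45
eef_pos: [0.6548, 0.101, 0.0902]
eef_rot: [-3.141, 0.001, 0.531]
contact_force: [0.8, -0.5, -0.4]
width: 0.0001
grip_force: 0.0
```

```bash
python3 g.py
python3 - <<'E'
from h import *
im=manip.read_camera("scene")[:,:,::-1]
I=cv2.resize(im[180:260,210:290],None,fx=7,fy=7,interpolation=2)
q=(proj("scene",manip.read_state()["eef_pos"])[0]+.5-[210,180])*7;cv2.circle(I,tuple(int(v) for v in q),3,(0,255,0),-1)
cv2.imwrite("pics/z4.png",I)
E
```

```text
clock 4.45 pos [0.6548 0.101  0.0902] rot [-3.1414e+00  6.0000e-04  5.3080e-01] local [-63.   44.3] F [ 0.8 -0.5 -0.4] 0.00010790298590970435
```

View pics/z4.png

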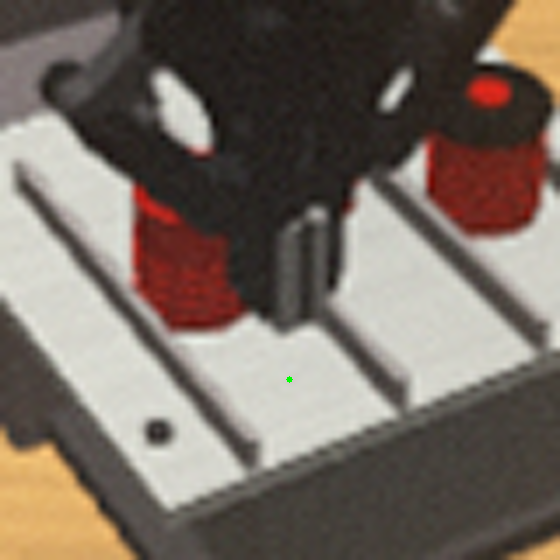

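The tip moves with the TCP but ends about 17 mm above it, so it now stands near z 0.107, in the lane behind the cap, with no contact. I'll go down 3 mm more and push slowly.

{"method": "send_rows", "body": {
  "series": [0, 0.003, 0.005, 0, 0, 0, 0, 0, 0.004, 0.01, 0, 0, 0, 0, -0.027, 0.004, 0.01, 0, 0, 0, 0, -0.054, 0.004, 0.01, 0, 0, 0, 0, -0.081, 0.004, 0.01, 0, 0, 0, 0, -0.108, 0.004, 0.01, 0, 0, 0, 0, -0.135, 0.004, 0.01, 0, 0, 0, 0, -0.162, 0.004, 0.01, 0, 0, 0, 0, -0.189, 0.004, 0.01, 0, 0, 0, 0, -0.216, 0.004, 0.01, 0, 0, 0, 0, -0.243, 0.004, 0.01, 0, 0, 0, 0, -0.243, 0.004, 0.01, 0, 0, 0, 0]
}}

```text
clock: 5.5
eef_pos: [0.5905, 0.0614, 0.0874]
eef_rot: [-3.141, 0.003, 0.53]
contact_force: [-0.9, -0.0, -0.6]
width: 0.0003
grip_force: 0.0
```

```bash
python3 g.py 80,46,88
python3 - <<'E'
from h import *
im=manip.read_camera("scene")[:,:,::-1]
I=cv2.resize(im[150:260,190:300],None,fx=5,fy=5,interpolation=2)
cv2.imwrite("pics/z5.png",I)
E
```

```text
clock 5.5 pos [0.5905 0.0614 0.0874] rot [-3.1413e+00  2.9000e-03  5.2950e-01] local [12.5 45.9] F [-0.9 -0.  -0.6] 0.00026665710707467655
80,46,88 [0.532 0.027 0.088] [-0.225  0.001 -0.001]
```

View pics/z5.png

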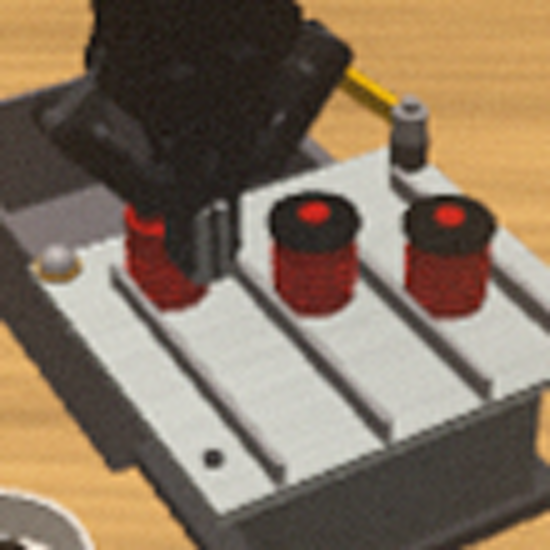

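The cap is upright at (165,260) and being pushed along its lane; the good caps haven't moved. I'll carry on over the edge.

{"method": "send_rows", "body": {
  "series": [-0.027, 0, 0, 0, 0, 0, 0, -0.054, 0, 0, 0, 0, 0, 0, -0.081, 0, 0, 0, 0, 0, 0, -0.108, 0, 0, 0, 0, 0, 0, -0.135, 0, 0, 0, 0, 0, 0, -0.162, 0, 0, 0, 0, 0, 0, -0.189, 0, 0, 0, 0, 0, 0, -0.216, 0, 0, 0, 0, 0, 0, -0.24, 0, 0, 0, 0, 0, 0, -0.255, 0, 0, 0, 0, 0, 0, -0.255, 0, 0, 0, 0, 0, 0, -0.255, 0, 0, 0, 0, 0, 0]
}}

```text
clock: 6.55
eef_pos: [0.5269, 0.0242, 0.0877]
eef_rot: [3.142, -0.0, 0.53]
contact_force: [1.1, -0.5, 0.2]
width: -0.0001
grip_force: 0.0
```

```bash
python3 g.py 80,46,200
python3 - <<'E'
from h import *
im=manip.read_camera("scene")[:,:,::-1]
for d in manip.masks_of("faulty_cap","scene")+manip.masks_of("good_cap_a","scene"): print(round(d["confidence"],2),np.round(d["box"],1))
E
```

```text
clock 6.55 pos [0.5269 0.0242 0.0877] rot [ 3.1415e+00 -3.0000e-04  5.3050e-01] local [86.2 45.8] F [ 1.1 -0.5  0.2] -5.979313798491346e-05
80,46,200 [0.532 0.027 0.2  ] [ 0.021  0.001 -0.374]
0.75 [281.  200.7  17.3  26. ]
```

The push ran past the edge (TCP at lane x = 86 mm) and the cap is no longer seen on the deck. I'll lift and move to the open side of the keeper. The knob starts at radius 0.36 m, out of reach with the tool down, so I'll push the bar at about 60 mm from the hinge first and work outward.

{"method": "send_rows", "body": {
  "series": [0, 0, -0.13, 0, 0, 0, 0, 0, 0, -0.26, 0, 0, 0, 0, 0, 0, -0.37, 0, 0, 0, 0, 0, 0, -0.37, 0, 0, 0, 0, -0.14, -0.527, -0.37, 0, 0, 0, 0, -0.14, -0.527, -0.37, 0, 0, 0, 0, -0.14, -0.527, -0.37, 0, 0, 0, 0, -0.14, -0.527, -0.37, 0, 0, 0, 0, -0.14, -0.527, -0.37, 0, 0, 0, 0, -0.14, -0.527, -0.37, 0, 0, 0, 0, -0.14, -0.527, -0.37, 0, 0, 0, 0, -0.14, -0.527, -0.37, 0, 0, 0, 0]
}}

```text
clock: 7.7
eef_pos: [0.4118, 0.1387, 0.1986]
eef_rot: [3.141, -0.001, 0.529]
contact_force: [0.5, -0.6, 0.7]
width: -0.0001
grip_force: 0.0
```

```bash
python3 g.py 128,-112,89
python3 - <<'E'
from h import *
I=[]
for n,(x0,y0,W,H) in dict(top=(190,130,160,180),scene=(165,120,160,180)).items():
    im=manip.read_camera(n)[:,:,::-1];I.append(cv2.resize(im[y0:y0+H,x0:x0+W],None,fx=2.5,fy=2.5))
cv2.imwrite("pics/b6.png",np.hstack(I))
p=np.load("p.npy");c,s=np.cos(p[2]),np.sin(p[2])
S=np.array([128,-112.]);pr=None
for th,r in zip([1.46,1.3,1.15,1.0,.85,.7,.55,.4,.3,.2,.12,.08,.04,0],[60,60,62,65,70,76,83,90,97,104,110,114,117,120]):
    n=np.array([np.cos(th),-np.sin(th)]);t=np.array([np.sin(th),np.cos(th)])
    C=np.array([68,-86])+r*t+(3+11*n[0]+14.5*abs(n[1]))*n
    x,y=C/1e3;W=np.r_[p[0]+c*x-s*y,p[1]+s*x+c*y]
    print(th,C.round(1),"R%.3f"%np.hypot(*W),"rows from S:",(-(C-S)[0]/300).round(3),((C-S)[1]/300).round(3))
E
```

```text
clock 7.7 pos [0.4118 0.1387 0.1986] rot [ 3.1411e+00 -7.0000e-04  5.2860e-01] local [ 127.5 -111.1] F [ 0.5 -0.6  0.7] -8.515828344323542e-05
128,-112,89 [0.411 0.139 0.089] [-0.002 -0.003  0.365]
1.46 [129.7 -97.9] R0.435 rows from S: -0.006 0.047
1.3 [131.1 -89.1] R0.436 rows from S: -0.01 0.076
1.15 [133.1 -79.6] R0.437 rows from S: -0.017 0.108
1.0 [134.1 -68.7] R0.439 rows from S: -0.02 0.144
0.85 [134.6 -55.7] R0.443 rows from S: -0.022 0.188
0.7 [132.8 -41.2] R0.449 rows from S: -0.016 0.236
0.55 [128.4 -25.7] R0.459 rows from S: -0.001 0.288
0.4 [120.3 -10.4] R0.472 rows from S: 0.026 0.339
0.3 [113.7   1.4] R0.483 rows from S: 0.048 0.378
0.2 [105.   12.6] R0.496 rows from S: 0.077 0.415
0.12 [96.7 21.3] R0.507 rows from S: 0.104 0.444
0.08 [92.2 26.4] R0.513 rows from S: 0.119 0.461
0.04 [87.2 30.3] R0.519 rows from S: 0.136 0.474
0 [82. 34.] R0.526 rows from S: 0.153 0.487
```

View pics/b6.png

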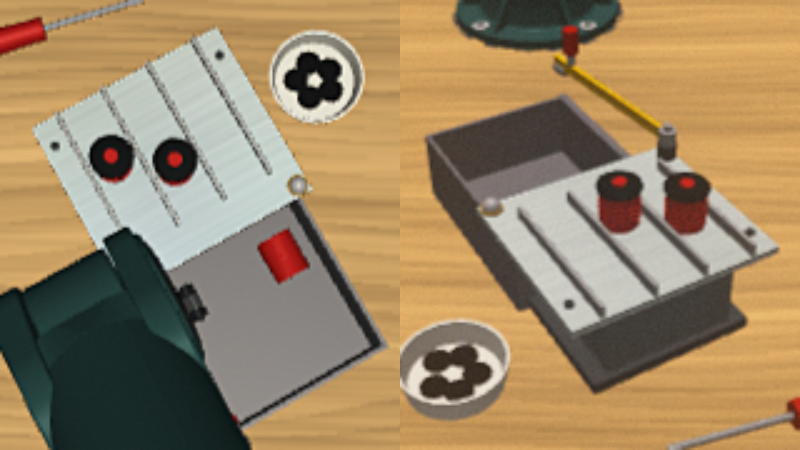

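The top view shows the faulty cap lying in the bin at (283,255), with both good caps still standing. The scene crop doesn't show the hand, though, so I'll check where it should project.

Run:
```python
from h import *
e=manip.read_state()["eef_pos"]
for n,o in(("scene",(165,120)),("top",(190,130))):
    for dz in(0,.07,.15):
        q=proj(n,e+[0,0,dz])[0];print(n,dz,q.round(),((q-o)*2.5).round())
im=manip.read_camera("scene")[:,:,::-1]
cv2.imwrite("pics/s7.png",cv2.resize(im,(700,525)))
```

```text
scene 0 [267. 125.] [255.  12.]
scene 0.07 [268.  95.] [257. -63.]
scene 0.15 [269.  57.] [ 260. -158.]
top 0 [241. 269.] [127. 348.]
top 0.07 [239. 269.] [122. 347.]
top 0.15 [237. 268.] [116. 345.]
```

View pics/s7.png

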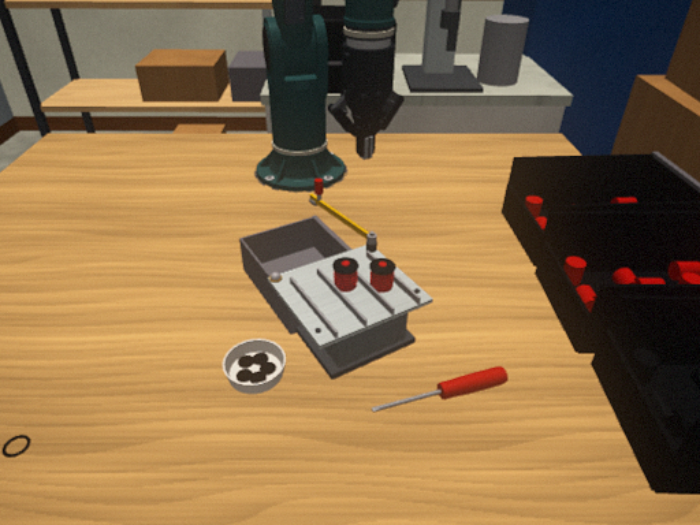

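The hand is at (367,157), as expected, with the tip again about 18 mm above the reported TCP. I'll go down beside the bar and start sweeping.

{"method": "send_rows", "body": {
  "series": [0, 0, 0.1, 0, 0, 0, 0, 0, 0, 0.2, 0, 0, 0, 0, 0, 0, 0.3, 0, 0, 0, 0, 0, 0, 0.375, 0, 0, 0, 0, 0, 0, 0.375, 0, 0, 0, 0, 0, 0.025, 0.375, 0, 0, 0, 0, -0.006, 0.045, 0.375, 0, 0, 0, 0, -0.008, 0.06, 0.375, 0, 0, 0, 0, -0.01, 0.075, 0.375, 0, 0, 0, 0, -0.014, 0.09, 0.375, 0, 0, 0, 0, -0.017, 0.105, 0.375, 0, 0, 0, 0, -0.017, 0.105, 0.375, 0, 0, 0, 0]
}}

```text
clock: 8.85
eef_pos: [0.4227, 0.1085, 0.0866]
eef_rot: [3.141, -0.001, 0.529]
contact_force: [0.2, -0.2, 0.2]
width: 0.0004
grip_force: 0.0
```

```bash
cat > k.py <<'E'
from h import *
p=np.load("p.npy");c,s=np.cos(p[2]),np.sin(p[2])
for n in("scene","top"):
    im=manip.read_camera(n);h=cv2.cvtColor(im,cv2.COLOR_RGB2HSV)
    m=cv2.inRange(h,(22,150,110),(33,255,255));m[:100]=0
    v,u=np.nonzero(m)
    k=(u>185)&(u<350)&(v<320);u,v=u[k],v[k]
    if len(u)<8: print(n,"few",len(u));continue
    X=np.array([back(n,a,b,.107) for a,b in zip(u,v)])[:,:2]-p[:2]
    l=np.c_[c*X[:,0]+s*X[:,1],-s*X[:,0]+c*X[:,1]]*1e3-[68,-86]
    r=np.hypot(*l.T);print(n,len(u),"theta by r:",[(lo,round(float(np.median(np.arctan2(l[k,0],l[k,1]))),3)) for lo in range(0,200,30) if (k:=(r>lo)&(r<lo+30)).sum()>2])
E
python3 g.py 133,-80,86; python3 k.py
```

```text
clock 8.85 pos [0.4227 0.1085 0.0866] rot [ 3.1408e+00 -6.0000e-04  5.2890e-01] local [133.5 -79.6] F [ 0.2 -0.2  0.2] 0.00038798454845148954
133,-80,86 [0.423 0.109 0.086] [ 0.002 -0.001  0.002]
scene 69 theta by r: [(0, 1.604), (30, 1.436), (60, 1.353), (90, 1.327), (120, 1.307), (150, 1.294), (180, 1.284)]
top few 0
```

{"method": "send_rows", "body": {
  "series": [0, 0.018, 0, 0, 0, 0, 0, -0.002, 0.036, 0, 0, 0, 0, 0, -0.003, 0.058, 0, 0, 0, 0, 0, -0.004, 0.08, 0, 0, 0, 0, 0, -0.001, 0.104, 0, 0, 0, 0, 0, 0.002, 0.128, 0, 0, 0, 0, 0, 0.009, 0.154, 0, 0, 0, 0, 0, 0.017, 0.18, 0, 0, 0, 0, 0, 0.03, 0.206, 0, 0, 0, 0, 0, 0.044, 0.231, 0, 0, 0, 0, 0, 0.044, 0.231, 0, 0, 0, 0, 0]
}}

```text
clock: 9.87
eef_pos: [0.4714, 0.0554, 0.0863]
eef_rot: [3.14, -0.003, 0.528]
contact_force: [-0.2, 0.2, 0.7]
width: -0.0
grip_force: 0.0
```

```bash
python3 g.py 114,1,86; python3 k.py
```

```text
clock 9.8667 pos [0.4714 0.0554 0.0863] rot [ 3.1402e+00 -2.6000e-03  5.2820e-01] local [118.2  -9.2] F [-0.2  0.2  0.7] -6.395314290762027e-06
114,1,86 [0.48  0.049 0.086] [0.014 0.034 0.001]
scene 88 theta by r: [(0, 0.844), (30, 0.57), (60, 0.502), (90, 0.476), (120, 0.479), (150, 0.465)]
top 46 theta by r: [(0, 0.253), (30, 0.349)]
```

{"method": "send_rows", "body": {
  "series": [0.007, 0.018, 0, 0, 0, 0, 0, 0.015, 0.035, 0, 0, 0, 0, 0, 0.03, 0.053, 0, 0, 0, 0, 0, 0.044, 0.072, 0, 0, 0, 0, 0, 0.058, 0.087, 0, 0, 0, 0, 0, 0.071, 0.101, 0, 0, 0, 0, 0, 0.079, 0.11, 0, 0, 0, 0, 0, 0.086, 0.118, 0, 0, 0, 0, 0, 0.086, 0.118, 0, 0, 0, 0, 0]
}}

```text
clock: 10.72
eef_pos: [0.5098, 0.0389, 0.0861]
eef_rot: [3.141, -0.001, 0.53]
contact_force: [-0.3, 0.8, -0.3]
width: 0.0002
grip_force: 0.0
```

```bash
python3 g.py 82,36,86; python3 k.py
```

```text
clock 10.7167 pos [0.5098 0.0389 0.0861] rot [ 3.1412e+00 -1.0000e-03  5.3010e-01] local [93.5 24.5] F [-0.3  0.8 -0.3] 0.0001556073903640104
82,36,86 [0.526 0.035 0.086] [0.038 0.038 0.001]
scene 96 theta by r: [(0, 0.523), (30, 0.273), (60, 0.211), (90, 0.178), (120, 0.165), (150, 0.154)]
top 72 theta by r: [(0, -0.057), (30, 0.034), (60, 0.038)]
```

{"method": "send_rows", "body": {
  "series": [0.01, 0.012, 0, 0, 0, 0, 0, 0.02, 0.024, 0, 0, 0, 0, 0, 0.03, 0.034, 0, 0, 0, 0, 0, 0.038, 0.036, 0, 0, 0, 0, 0, 0.042, 0.036, 0, 0, 0, 0, 0, 0.042, 0.036, 0, 0, 0, 0, 0, 0.042, 0.036, 0, 0, 0, 0, 0]
}}

```text
clock: 11.4
eef_pos: [0.5259, 0.0361, 0.0862]
eef_rot: [3.141, -0.001, 0.531]
contact_force: [0.3, -0.5, -0.2]
width: -0.0001
grip_force: 0.3
```

```bash
python3 g.py 80,36,86; python3 k.py
```

```text
clock 11.4 pos [0.5259 0.0361 0.0862] rot [ 3.1409e+00 -1.2000e-03  5.3060e-01] local [81.  35.1] F [ 0.3 -0.5 -0.2] -0.0001041572924547719
80,36,86 [0.527 0.036 0.086] [0.003 0.003 0.001]
scene 90 theta by r: [(0, 0.405), (30, 0.161), (60, 0.092), (90, 0.072), (120, 0.057), (150, 0.043)]
top 72 theta by r: [(0, -0.17), (30, -0.074), (60, -0.04)]
```

{"method": "send_rows", "body": {
  "series": [0.005, 0, 0, 0, 0, 0, 0, 0.01, 0, 0, 0, 0, 0, 0, 0.01, 0, 0, 0, 0, 0, 0]
}}

```text
clock: 11.75
eef_pos: [0.526, 0.0362, 0.086]
eef_rot: [3.142, 0.004, 0.53]
contact_force: [-4.1, -2.4, 2.5]
width: 0.0
grip_force: 2.4
```

```bash
python3 g.py; python3 k.py
```

```text
clock 11.75 pos [0.526  0.0362 0.086 ] rot [3.1415 0.0043 0.5297] local [80.9 35. ] F [-4.1 -2.4  2.5] 4.292994426302082e-06
scene 90 theta by r: [(0, 0.405), (30, 0.156), (60, 0.092), (90, 0.067), (120, 0.054), (150, 0.043)]
top 72 theta by r: [(0, -0.17), (30, -0.074), (60, -0.04)]
```

{"method": "send_rows", "body": {
  "series": [0.01, 0, 0, 0, 0, 0, 0, 0.015, 0, 0, 0, 0, 0, 0, 0.02, 0, 0, 0, 0, 0, 0, 0.02, 0, 0, 0, 0, 0, 0]
}}

```text
clock: 12.18
eef_pos: [0.526, 0.0363, 0.0854]
eef_rot: [-3.14, 0.015, 0.528]
contact_force: [-9.4, -6.6, 10.0]
width: -0.0
grip_force: 6.7
```

```bash
python3 g.py; python3 k.py
```

```text
clock 12.1833 pos [0.526  0.0363 0.0854] rot [-3.1404  0.0153  0.5281] local [80.9 34.9] F [-9.4 -6.6 10. ] -4.113271113678993e-05
scene 91 theta by r: [(0, 0.39), (30, 0.167), (60, 0.093), (90, 0.067), (120, 0.052), (150, 0.045)]
top 73 theta by r: [(0, -0.176), (30, -0.074), (60, -0.04)]
```

It's now against a firm stop: 11 N and no motion, at the geometry of a shut bar. I'll back off, lift clear and check.

{"method": "send_rows", "body": {
  "series": [-0.03, 0, 0, 0, 0, 0, 0, -0.09, 0, 0, 0, 0, 0, 0, -0.15, 0, 0, 0, 0, 0, 0, -0.15, 0, -0.12, 0, 0, 0, 0, -0.15, 0, -0.25, 0, 0, 0, 0, -0.15, 0, -0.4, 0, 0, 0, 0, -0.15, -0.13, -0.5, 0, 0, 0, 0, -0.15, -0.26, -0.5, 0, 0, 0, 0, -0.15, -0.39, -0.5, 0, 0, 0, 0, -0.15, -0.52, -0.5, 0, 0, 0, 0, -0.15, -0.6, -0.5, 0, 0, 0, 0, -0.15, -0.6, -0.5, 0, 0, 0, 0]
}}

```text
clock: 13.28
eef_pos: [0.4013, 0.18, 0.2372]
eef_rot: [-3.139, -0.006, 0.541]
contact_force: [0.3, -0.1, -0.2]
width: -0.0003
grip_force: 0.0
```

```bash
python3 g.py; python3 k.py
python3 - <<'E'
from h import *
p=np.load("p.npy");c,s=np.cos(p[2]),np.sin(p[2]);I=[]
for n,(x0,y0,W,H) in dict(top=(210,130,120,150),scene=(185,140,130,150)).items():
    im=manip.read_camera(n)[:,:,::-1];J=cv2.resize(im[y0:y0+H,x0:x0+W],None,fx=3.2,fy=3.2,interpolation=2)
    for th,col in((0,(0,255,0)),(.09,(255,0,0))):
        l=np.array([[68+r*np.sin(th),-86+r*np.cos(th),z] for r,z in((152,153),(176,113))])/1e3
        for q in proj(n,np.c_[p[0]+c*l[:,0]-s*l[:,1],p[1]+s*l[:,0]+c*l[:,1],l[:,2]]):
            cv2.circle(J,tuple(int(v) for v in ((q[0]-x0+.5)*3.2,(q[1]-y0+.5)*3.2)),2,col,-1)
    I.append(J)
cv2.imwrite("pics/f.png",np.hstack(I))
E
```

```text
clock 13.2833 pos [0.4013 0.18   0.2372] rot [-3.1389 -0.0058  0.5413] local [ 115.7 -152.1] F [ 0.3 -0.1 -0.2] -0.0002941538905960975
scene 94 theta by r: [(0, 0.412), (30, 0.156), (60, 0.094), (90, 0.068), (120, 0.057), (150, 0.044)]
top 192 theta by r: [(0, -0.17), (30, -0.079), (60, -0.04), (90, -0.031), (120, -0.022), (150, -0.017)]
```

View pics/f.png

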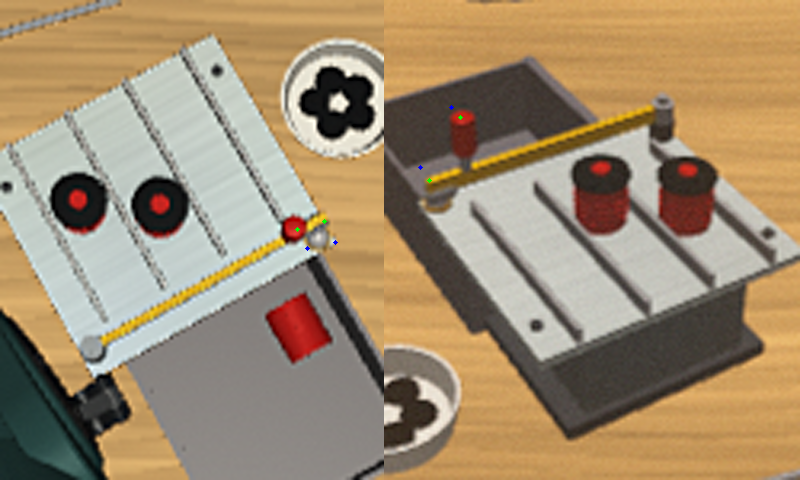

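The bar lies on the shut line in both views, with the knob on the green 0 rad points at (297,229) and (460,117), and it is past the ball. The faulty cap is in the bin at (298,326), the good caps are in place and the hand is clear. Handing in.

```bash
python3 -c "
from plant import manip
print(manip.hand_in())"
```

```text
the job is handed in; nothing more can be done
None
```

I pushed the faulty cap off its lane into the reject bin, then swung the keeper bar shut past its catch, with both good caps still standing in their lanes and the dish and screwdriver never approached; I handed the job in at about 13 s, and no verdict was returned.

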